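Unlock the culture jar by its hidden release key

ROBOT

A 6-joint arm with a two-finger parallel gripper is mounted at the origin on a cart in front of the work surface, level with it; the furniture and walls round the work are solid. World frame = base frame: x ahead of the robot, y to its left, z up, the work surface at z = 0. Lengths are in mm, angles in rad, forces in N, time in s.
With the tool pointing down it reaches from about 275 to 875 mm from the base axis. Payload 12.5 kg.
Tool frame: the origin (TCP) lies at the very end of the fingers, on their centre line; the grasp point (between the pads) lies 19 mm behind it; z points along the fingers, y is the direction in which the jaws open and shut (so a half turn about z gives the same grasp; the last joint's range is limited). The gripper opens to 85 mm and grips with 20 to 120 N. Pads are 22 mm wide; open, the fingers measure 114 mm over their backs; the gripper's body (76 mm by 85 mm) begins 54 mm behind the grasp point. The pads swing forward as they close: fully open they stand 13 mm farther back than shut.
Start: joints at [1.248, 0.351, 1.652, -0, 1.139, -0.085], TCP at [129.529, 534.515, 231.29] pointing down, gripper open.
Joint ranges: [-2.75, 2.75], [-0.79, 2.1], [0.01, 2.65], [-1.57, 4.71], [0.07, 3.14], [-2.87, 2.87]. Speed limits (rad/s): [2.22, 2.22, 2.79, 3.14, 3.14, 3.14].

INTERFACE

Orientations are given as a 3x3 rotation matrix whose columns are the frame's x, y, z axes.
In Python, from cell import ctrl gives the robot as it stands.
- The arm moves only by the tool step_arm, never from a script. Its argument "commands" is a list of rows, each a list of 7 numbers: the shift along the world's x, y, z in mm, then the turn, a rotation vector about the world's x, y, z in rad, then the opening in per cent of the stroke, from 0 (shut) to 100 (fully open). A call has exactly 10 rows; each row shifts and turns the commanded pose from where the row before left it; what a row does not reach is not made up. A row lasts 1/8 s, in which the tool goes at most 62.5 mm and 10.7 degrees, less where a joint would pass 70% of its speed; a pose out of reach is approached as far as the arm can. A call is refused whole if a number of a shift passes 62.5 or a number of a turn 0.188, either way. A call with a gripper value outside its range is refused whole. The fingers move at their own pace and stop on an object; the grip force is fixed at half the most. Time passes only in rows, so rows that do not move let the fingers close, or fill a call up. It gives the time, the measured TCP pose, the force and the opening at its end, in the units of the state.
- ctrl.state(): the state, without advancing time (a new reading comes with each control period).
- ctrl.grab_frame(name): name is "side" or "top" or "wrist"; returns a dict with "img" (400x640x3 uint8, red, green, blue), "camera_matrix" (3x3 intrinsics, pixels), "k1" (the pictures are not rectified: a ray, as slopes to the right and down, at radius r is drawn at 1 + k1 r^2 times it, then the intrinsics apply), "camera_from_world" (4x4, takes a point from world to camera coordinates); the wrist camera has in their place "tool_from_camera" (4x4, takes a point from camera to tool coordinates, whose origin is the TCP and whose axes are the flange's). Camera axes: x right, y down, z forward; pixel columns grow to the right and rows downward; lengths in mm; the calibration is good to about 2 mm. A picture is of the moment at which its call begins: read the wrist's pose just before it. There is no depth.
- ctrl.job_done(): hands the job in, once; it reports no verdict.
The state is a dict: "t": time; "joint_positions": joint angles; "qvel": joint speeds; "effort": joint torques, N m; "tool_pos": TCP position; "tcp_rot": TCP orientation; "force": force on the tool from outside, world axes, zero at the start; "wrist_torque": the same for the moment, N m; "gripper_width": opening from 0.0 (shut) to 1.0 (fully open).
Only numpy, scipy, OpenCV 4.12 (cv2) and the standard library are available. Lean on these libraries where they do the work, as an engineer would, in place of code of your own. Each camera call takes 0.05 s, during which the arm holds its last target.

TASK

Unlock the round dark grey lid of the clear culture jar in the bench cradle with your fingertips alone. Feel along the lid's rim for the finger pocket hidden in it, dark grey on dark grey, press down the sprung release key at its bottom and, while the key is down, push the lid round counterclockwise (seen from above) as far as it goes. Then take the hand away so that the key springs back up; press gently, grip and lift nothing, and leave the other things on the bench where they are.

Things in the scene. Friction and masses are not known exactly. Their poses are not given: they have to be found in the camera images.
- cradle: pale grey round bench cradle, 176 mm across plus two screw ears, 24 mm high, fixed to the bench; holds the culture jar so that neither can move. Origin: centre of its underside, on the vertical axis of jar and lid; z up. Its yaw says nothing about how the jar stands in it. The clear jar (149 mm across, dishes inside, white collar) carries a dark grey, nearly black lid 190 mm across
- deck_center (a point): centre of the dark grey lid, on its axis at the height of its flat rim deck (132 mm over the bench). The deck is a ring from radius 46 to 95 mm; inside it the lid's raised round middle stands 16 mm higher. One pocket is cut into the deck; its middle may lie in any direction from the axis up to 2.0 rad either way of world +x, so never on the side nearest the robot
- key_level (a point): on the lid's axis, at the height of the top of the release key when up, 9 mm below the deck. The key is the whole floor of the pocket. Pocket: radius 46 to 88 mm, radial end walls, 0.76 rad long (51 mm at radius 67 mm), a 7 mm rim left outside it; shut fingertips fit in. The key moves 7 mm straight down
- release (a joint): travel of the release key in m: 0 up (locked), 0.007 fully down. Spring: about 2.4 N at the start, 6.6 N fully down. Down by more than 5.5 mm it frees the lid; it must stay down for the first 0.25 rad of the lid's turn, and springs up again when let go after that
- lid (a joint): lid angle in rad: 0 locked (start), grows counterclockwise seen from above, 0.45 at the open stop, where the four white ticks on the lid stand over the four red ones on the collar. Takes about 0.22 N m (4 to 6 N at the pocket) to turn and stays where left; with the key up it cannot leave 0 by more than about 0.05 rad
- dish: bystander: closed culture dish, cream coloured, 94 mm across, 16 mm high, loose on the bench; origin under its centre
- cup: bystander: white sample cup with a yellow lid, 56 mm across, 58 mm high, loose on the bench; origin under its centre
- alcohol_bottle: bystander: white bottle with a blue cap, 68 mm across, 176 mm high, loose on the bench; origin under its centre
- marker: bystander: white marker pen with black cap and end, 135 mm long, 17 mm thick, lying loose on the bench; origin under its middle

How it is judged (in metres and radians):
On the way, in this order (a step that is already met when the one before it is completed fails the run):
1. the release key is pressed down while the lid is still locked (value of joint release above 0.005 m and value of joint lid below 0.08 rad), for 0.1 s.
2. the lid is pushed round to its open stop (value of joint lid above 0.41 rad), for 0.1 s.
At the end, for the whole second after the job is handed in: the lid stands turned to its open stop (over 0.40 of 0.45 rad) and at rest, the release key is up again (within 1.5 mm), and the dish, cup, bottle and marker are within 15 mm of where they stood (value of joint lid above 0.4 rad and velocity of joint lid below 0.05 rad/s and value of joint release below 0.0015 m and distance of each of dish, cup, alcohol_bottle, marker from where it was at the start of the episode below 0.015 m); the robot touches nothing.
It fails at once if jar, lid or anything else is pushed hard, with over 70 N (contact force between any of the fingers, the arm and anything else above 70 N).
It fails at once if a bystander is lifted or pushed away (distance of any of dish, cup, alcohol_bottle, marker from where it was at the start of the episode above 0.025 m).
It also fails if it takes over 56 s, if anything falls off the work surface, if the arm or the gripper's body presses on something with over 40 N, if the wrist force passes 120 N, or if a joint passes its speed limit or range.

## Working session

There is one attempt and no reset: what is moved stays moved. The work goes in short steps, Python scripts to look and compute and a tool call to move; the robot and the scene stay as the last step left them, time stands still between calls to the robot, and variables do not carry over. Pictures are saved under pics/ and viewed, and the job is handed in when it is done.

Besides the shell and the picture viewer there is one more tool, called after "Call:" as a command line: name --pt "numbers of a row" for each row, then --argument value for the rest. step_arm: Moves the arm, as the interface text tells. Its arguments: {"type":"object","properties":{"commands":{"type":"array"}},"required":["commands"]}

```bash
mkdir -p pics; ls; python3 - <<'E'
from cell import ctrl
import cv2
s=ctrl.state();print(s)
for n in("side","top","wrist"):
    f=ctrl.grab_frame(n);cv2.imwrite(f"pics/{n}0.png",f["img"][:,:,::-1])
    print(n,f["camera_matrix"],f["k1"],f.get("camera_from_world",f.get("tool_from_camera")))
E
```

```text
pics
{'t': 0.0, 'joint_positions': array([ 1.24840581e+00,  3.51248854e-01,  1.65243822e+00,  7.51356212e-06,
        1.13908077e+00, -8.45949415e-02]), 'qvel': array([ 1.59891796e-03, -7.75927212e-05, -2.53398303e-03,  1.00128917e-03,
        2.25901372e-03, -3.65333478e-04]), 'effort': array([-7.06142655e-04, -5.06114924e+01, -2.91395152e+01, -8.52724474e-05,
        4.70142564e-03,  1.78476489e-05]), 'tool_pos': array([129.42334466, 534.2132366 , 230.74613407]), 'tcp_rot': array([[-9.71858850e-01,  2.35563647e-01, -3.78815074e-04],
       [ 2.35563927e-01,  9.71858219e-01, -1.11248697e-03],
       [ 1.06093057e-04, -1.17041547e-03, -9.99999309e-01]]), 'force': array([-0.40862345,  0.28340681, -0.27230316]), 'wrist_torque': array([0.00367094, 0.01987456, 0.03195751]), 'gripper_width': 0.999319379246318}
side [[361.00341645   0.         321.93269464]
 [  0.         361.00341645 192.1430765 ]
 [  0.           0.           1.        ]] -0.056040131934980704 [[ 9.93888237e-01 -1.09703510e-01  1.23009393e-02 -4.66801091e+02]
 [-4.84381192e-02 -5.33519700e-01 -8.44399478e-01  5.97259597e
[... 283 characters left out ...]
21895054 [[-1.81136758e-02 -9.99536676e-01 -2.44607573e-02 -6.38426131e+01]
 [-9.94918715e-01  2.04425519e-02 -9.85842453e-02  4.74282325e+02]
 [ 9.90386091e-02  2.25507422e-02 -9.94828034e-01  9.70439250e+02]
 [ 0.00000000e+00  0.00000000e+00  0.00000000e+00  1.00000000e+00]]
wrist [[275.90636642   0.         321.51369367]
 [  0.         275.90636642 198.02631351]
 [  0.           0.           1.        ]] -0.04581406957044876 [[-4.19449392e-04 -9.55790014e-01 -2.94049779e-01  7.50746836e+01]
 [ 9.99999093e-01 -2.46165972e-05 -1.34644112e-03  9.96951945e-01]
 [ 1.27967647e-03 -2.94050077e-01  9.55789158e-01 -1.41446361e+02]
 [ 0.00000000e+00  0.00000000e+00  0.00000000e+00  1.00000000e+00]]
```

View pics/top0.png

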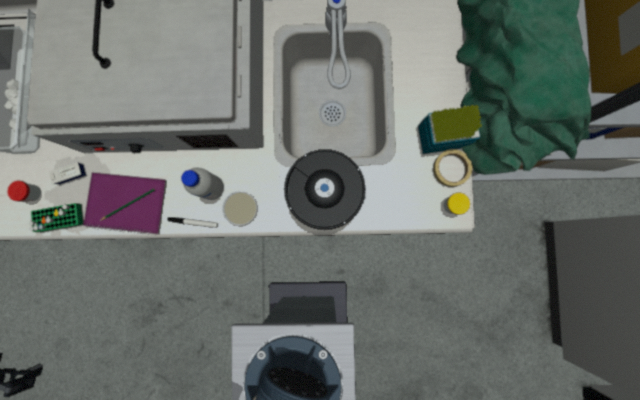

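View pics/side0.png

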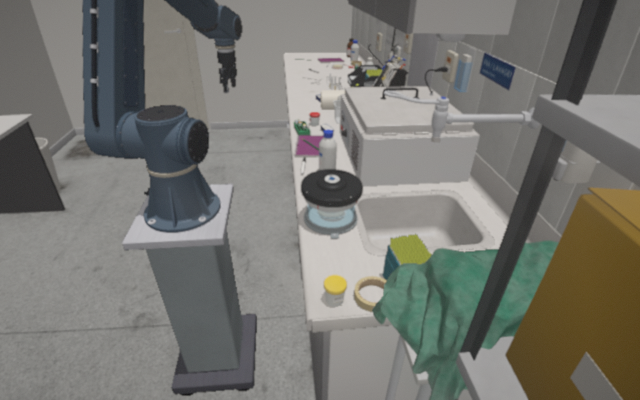

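View pics/wrist0.png

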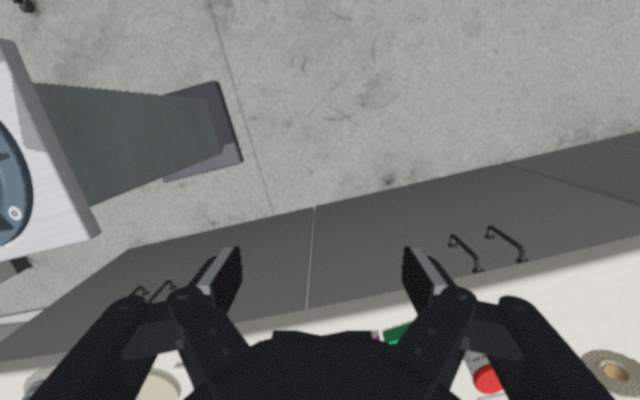

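```bash
cat > h.py <<'E'
import numpy as np, cv2
def ray(f,uv):
    K=f["camera_matrix"];k=f["k1"]
    d=np.array([(uv[0]-K[0,2])/K[0,0],(uv[1]-K[1,2])/K[1,1]]);x=d.copy()
    for _ in range(30): x=d/(1+k*(x@x))
    return np.array([x[0],x[1],1.])
def plane(f,T,uv,z):
    # T: world_from_camera
    r=T[:3,:3]@ray(f,uv);o=T[:3,3]
    return o+r*(z-o[2])/r[2]
def proj(f,Tcw,p):
    q=Tcw[:3,:3]@np.asarray(p,float)+Tcw[:3,3];x=q[:2]/q[2];x=x*(1+f["k1"]*(x@x))
    K=f["camera_matrix"];return np.array([K[0,0]*x[0]+K[0,2],K[1,1]*x[1]+K[1,2]])
def wristT(s,f):
    T=np.eye(4);T[:3,:3]=s["tcp_rot"];T[:3,3]=s["tool_pos"]
    return T@f["tool_from_camera"]
E
python3 - <<'E'
from cell import ctrl
import cv2,numpy as np
from h import *
f=ctrl.grab_frame("top");T=np.linalg.inv(f["camera_from_world"])
im=f["img"]
print("cam",T[:3,3])
g=im.max(2).astype(int)
m=(g<95).astype(np.uint8);m[:, :270]=0;m[:,380:]=0;m[:140]=0;m[240:]=0
m=cv2.morphologyEx(m,cv2.MORPH_OPEN,np.ones((3,3)))
cs,_=cv2.findContours(m,cv2.RETR_EXTERNAL,cv2.CHAIN_APPROX_NONE)
c=max(cs,key=cv2.contourArea);h=cv2.convexHull(c)
P=np.array([plane(f,T,p[0].astype(float),132)[:2] for p in c])
A=np.c_[2*P,np.ones(len(P))];s=np.linalg.lstsq(A,(P**2).sum(1),rcond=None)[0]
r=np.sqrt(s[2]+s[0]**2+s[1]**2);print(s[:2],r,np.abs(np.hypot(*(P-s[:2]).T)-r).max())
c=np.array([s[0],s[1],132])
for n,uv in dict(blue=(324,187),dish=(240,208),cup=(458,204),bot=(190,178)).items():print(n,plane(f,T,uv,{'blue':148,'dish':16,'cup':58,'bot':176}[n]))
crop=im[140:240,275:375].astype(float)
crop=np.clip((crop-10)*3,0,255).astype(np.uint8)
cv2.imwrite("pics/topcrop.png",cv2.resize(crop,(600,600),interpolation=cv2.INTER_CUBIC)[:,:,::-1])
f=ctrl.grab_frame("side")
print(proj(f,f["camera_from_world"],c),proj(f,f["camera_from_world"],c+[0,95,0]))
crop=f["img"][160:240,290:370].astype(float)
crop=np.clip((crop-10)*3,0,255).astype(np.uint8)
cv2.imwrite("pics/sidecrop.png",cv2.resize(crop,(600,600),interpolation=cv2.INTER_CUBIC)[:,:,::-1])
E
```

```text
cam [ 374.60498352  -95.39269966 1010.61529779]
[484.63490893 -91.22167931] 92.90881808947357 5.38698238028735
blue [486.75368234 -90.87700247 148.        ]
dish [452.90581127 132.1806725   16.        ]
cup [ 448.63496585 -424.5525067    58.        ]
bot [509.95972967 208.88912373 176.        ]
[330.60583577 183.45746515] [326.83986351 168.57760887]
```

View pics/topcrop.png

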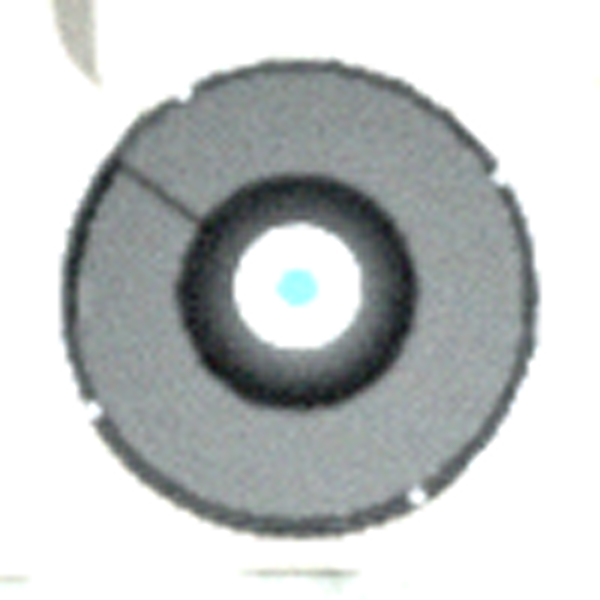

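View pics/sidecrop.png

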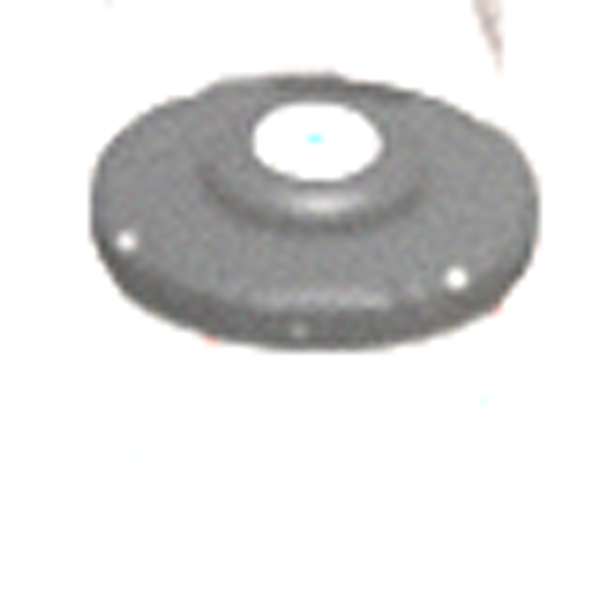

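Call:
step_arm --pt "20 -32 2 0 0 0 0" --pt "20 -32 2 0 0 0 0" --pt "20 -32 2 0 0 0 0" --pt "20 -32 2 0 0 0 0" --pt "20 -32 2 0 0 0 0" --pt "20 -32 2 0 0 0 0" --pt "20 -32 2 0 0 0 0" --pt "20 -32 2 0 0 0 0" --pt "20 -32 2 0 0 0 0" --pt "20 -32 2 0 0 0 0"

```text
t: 1.5
tool_pos: [330.0, 213.4, 251.5]
tcp_rot: [[-0.972, 0.236, 0.0], [0.236, 0.972, 0.0], [-0.0, 0.0, -1.0]]
force: [0.1, -0.8, -0.6]
gripper_width: 0.003
```

Call:
step_arm --pt "21 -32 2 0 0 0 0" --pt "21 -32 2 0 0 0 0" --pt "21 -32 2 0 0 0 0" --pt "21 -32 2 0 0 0 0" --pt "21 -32 2 0 0 0 0" --pt "21 -32 2 0 0 0 0" --pt "21 -32 2 0 0 0 0" --pt "21 -32 2 0 0 0 0" --pt "21 -32 2 0 0 0 0" --pt "21 -32 2 0 0 0 0"

```text
t: 2.75
tool_pos: [540.0, -106.6, 271.3]
tcp_rot: [[-0.972, 0.236, -0.0], [0.236, 0.972, 0.0], [0.0, 0.0, -1.0]]
force: [-0.3, -0.3, 0.0]
gripper_width: -0.0
```

```bash
cat > look.py <<'E'
from cell import ctrl
import sys
from h import *
n=sys.argv[1]
s=ctrl.state();f=ctrl.grab_frame("wrist")
print(s["t"],s["tool_pos"],s["tcp_rot"][:,1],s["force"],s["gripper_width"])
np.savez("pics/"+n+".npz",img=f["img"],camera_matrix=f["camera_matrix"],k1=f["k1"],T=wristT(s,f))
im=np.clip((f["img"].astype(float)-5)*2.5,0,255).astype(np.uint8)
im=f["img"] if len(sys.argv)>2 else im
cv2.imwrite(f"pics/{n}.png",im[:,:,::-1])
E
python3 look.py w1
```

```text
2.75 [ 540.03818749 -106.63386702  271.26001887] [2.35688542e-01 9.71828642e-01 3.21707402e-05] [-0.26795244 -0.25996364  0.00086304] -0.00024554378342672576
```

View pics/w1.png

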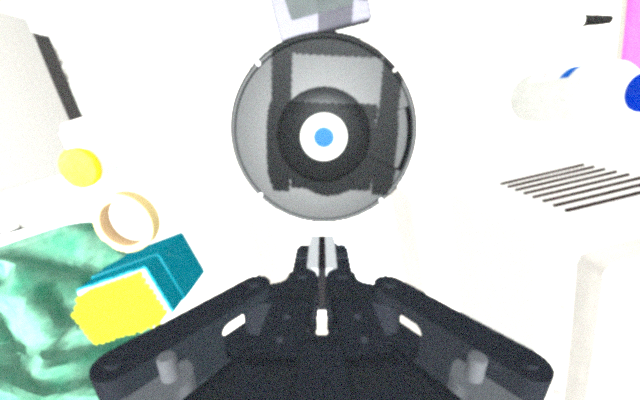

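```bash
cat > pol.py <<'E'
from h import *
import sys
n=sys.argv[1]
d=np.load("pics/"+n+".npz");f=dict(camera_matrix=d["camera_matrix"],k1=float(d["k1"]));T=d["T"];im=d["img"]
hsv=cv2.cvtColor(im,cv2.COLOR_RGB2HSV)
bl=((hsv[...,0]>95)&(hsv[...,0]<125)&(hsv[...,1]>90)&(hsv[...,2]>70)).astype(np.uint8)
g0=proj(f,np.linalg.inv(T),[485,-91,148]);print("expect",g0)
k,l,st,ce=cv2.connectedComponentsWithStats(bl)
best=[i for i in range(1,k) if np.hypot(*(ce[i]-g0))<25]
for i in best:print("blue",ce[i],st[i][4],plane(f,T,ce[i],148))
# rim fit: bright edge along rays
cx,cy=485.,-91.
for it in range(3):
    P=[]
    for a in np.arange(-3.1,3.1,.05):
        rr=np.arange(80,112,.5);pts=np.array([proj(f,np.linalg.inv(T),[cx+r*np.cos(a),cy+r*np.sin(a),132]) for r in rr])
        if pts.min()<2 or pts[:,0].max()>637 or pts[:,1].max()>397: continue
        v=cv2.remap(im.max(2),pts[None,:,0].astype(np.float32),pts[None,:,1].astype(np.float32),1)[0].astype(float)
        dv=np.diff(cv2.GaussianBlur(v[None],(9,1),0)[0]);j=dv.argmax()
        if dv[j]>4:P.append([cx+rr[j]*np.cos(a),cy+rr[j]*np.sin(a)])
    P=np.array(P)
    for _ in range(4):
        s=np.linalg.lstsq(np.c_[2*P,np.ones(len(P))],(P**2).sum(1),rcond=None)[0];r=np.sqrt(s[2]+s[:2]@s[:2]);e=np.abs(np.hypot(*(P-s[:2]).T)-r);P=P[e<max(1.5,2*np.median(e))]
    cx,cy=s[:2]
print("rim",s[:2],r,len(P))
ths=np.linspace(-np.pi,np.pi,780);rs=np.linspace(40,100,240)
X=np.array([[proj(f,np.linalg.inv(T),[cx+r*np.cos(t),cy+r*np.sin(t),132]) for t in ths] for r in rs]).astype(np.float32)
p=cv2.remap(im,X[...,0],X[...,1],cv2.INTER_CUBIC)
p=np.clip((p.astype(float)-5)*3.,0,255).astype(np.uint8)
for t in np.arange(-3,3.1,.5):
    c=int((t+np.pi)/(2*np.pi)*779);cv2.line(p,(c,0),(c,8),(255,0,0),1);cv2.putText(p,f"{t:.1f}",(c-10,20),0,.35,(255,255,0),1)
z=im[10:240,215:435];z=np.clip((z.astype(float)-5)*3.,0,255).astype(np.uint8)
cv2.imwrite(f"pics/{n}_pol.png",p[:,:,::-1])
cv2.imwrite(f"pics/{n}_zoom.png",cv2.resize(z,None,fx=2.5,fy=2.5,interpolation=2)[:,:,::-1])
E
python3 pol.py w1
```

```text
expect [323.1846269 133.3418205]
blue [323.40145985 136.81021898] 274 [488.16137114 -91.55252692 148.        ]
rim [487.46256089 -91.49661707] 92.90829176785013 119
```

View pics/w1_pol.png

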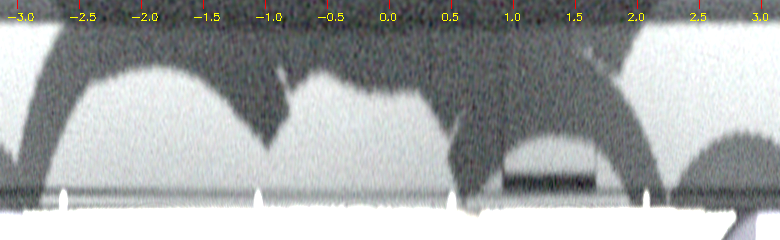

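View pics/w1_zoom.png

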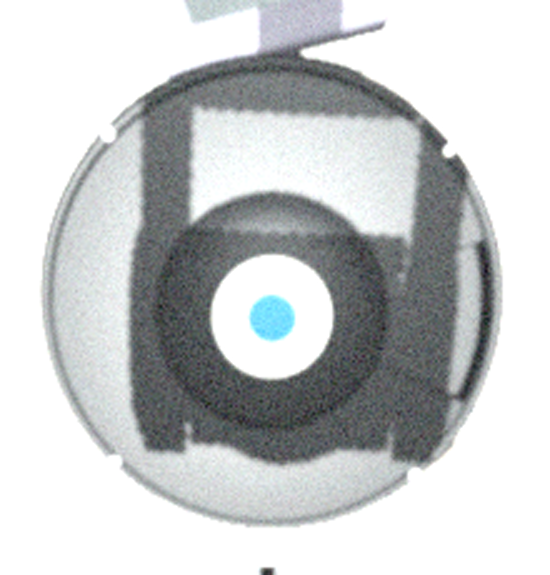

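Call:
step_arm --pt "-10.4 20.3 0 0 0 0.0165 0" --pt "-10.4 20.3 0 0 0 0.0165 0" --pt "-10.4 20.3 0 0 0 0.0165 0" --pt "-10.4 20.3 0 0 0 0.0165 0" --pt "0 0 -20 0 0 0 0" --pt "0 0 -20 0 0 0 0" --pt "0 0 -20 0 0 0 0" --pt "0 0 -20 0 0 0 0" --pt "0 0 -20 0 0 0 0" --pt "0 0 -15 0 0 0 0"

```text
t: 4.05
tool_pos: [497.5, -23.4, 155.7]
tcp_rot: [[-0.985, 0.17, -0.0], [0.17, 0.985, 0.0], [0.0, 0.0, -1.0]]
force: [-0.0, 0.6, -0.3]
gripper_width: -0.001
```

```bash
python3 look.py w2; python3 - <<'E'
from cell import ctrl
import cv2,numpy as np
f=ctrl.grab_frame("side")
crop=f["img"][100:240,270:410]
cv2.imwrite("pics/s2.png",cv2.resize(np.clip(crop*2.0,0,255).astype(np.uint8),(560,560),interpolation=2)[:,:,::-1])
E
```

```text
4.05 [497.46032799 -23.36233721 155.74443821] [1.69809016e-01 9.85476990e-01 4.16744060e-06] [-0.02434033  0.55761447 -0.27114615] -0.0011734618660038682
```

View pics/w2.png

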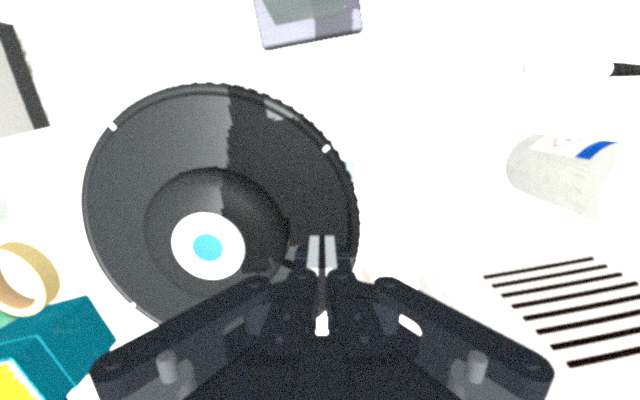

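View pics/s2.png

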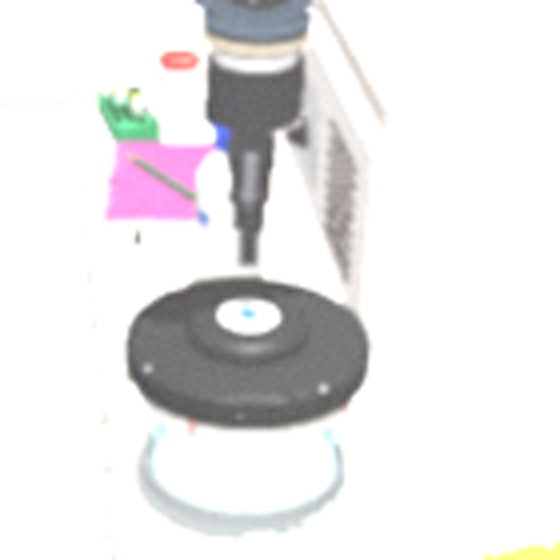

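Call:
step_arm --pt "0.5 -2 -10 0 0 0 0" --pt "0 0 -8 0 0 0 0" --pt "0 0 -4 0 0 0 0" --pt "0 0 -2 0 0 0 0" --pt "0 0 -2 0 0 0 0" --pt "0 0 -1 0 0 0 0" --pt "0 0 -1 0 0 0 0" --pt "0 0 -1 0 0 0 0" --pt "0 0 0 0 0 0 0" --pt "0 0 0 0 0 0 0"

```text
t: 5.4
tool_pos: [498.4, -26.3, 127.3]
tcp_rot: [[-0.985, 0.171, 0.0], [0.171, 0.985, -0.0], [-0.0, -0.0, -1.0]]
force: [0.1, 0.1, 0.1]
gripper_width: 0.002
```

Call:
step_arm --pt "0 0 -1 0 0 0 0" --pt "0 0 -1 0 0 0 0" --pt "0 0 -1 0 0 0 0" --pt "0 0 -1 0 0 0 0" --pt "0 0 -1 0 0 0 0" --pt "0 0 -1 0 0 0 0" --pt "0 0 0 0 0 0 0" --pt "0 0 0 0 0 0 0" --pt "0 0 0 0 0 0 0" --pt "0 0 0 0 0 0 0"

```text
t: 6.65
tool_pos: [498.4, -26.3, 121.3]
tcp_rot: [[-0.985, 0.171, 0.0], [0.171, 0.985, -0.0], [-0.0, -0.0, -1.0]]
force: [-0.8, 0.8, 3.0]
gripper_width: -0.002
```

Call:
step_arm --pt "0 0 -1 0 0 0 0" --pt "0 0 -1 0 0 0 0" --pt "0 0 -1 0 0 0 0" --pt "0 0 -1 0 0 0 0" --pt "0 0 -0.5 0 0 0 0" --pt "0 0 -0.3 0 0 0 0" --pt "0 0 0 0 0 0 0" --pt "0 0 0 0 0 0 0" --pt "0 0 0 0 0 0 0" --pt "0 0 0 0 0 0 0"

```text
t: 7.9
tool_pos: [498.5, -26.3, 116.6]
tcp_rot: [[-0.985, 0.171, 0.0], [0.171, 0.985, 0.0], [-0.0, 0.0, -1.0]]
force: [-0.8, 1.1, 5.4]
gripper_width: -0.005
```

Call:
step_arm --pt "0 0 -0.3 0 0 0 0" --pt "0 0 -0.3 0 0 0 0" --pt "0 0 -0.3 0 0 0 0" --pt "0 0 0 0 0 0 0" --pt "0 0 0 0 0 0 0" --pt "0 0 0 0 0 0 0" --pt "0 0 0 0 0 0 0" --pt "0 0 0 0 0 0 0" --pt "0 0 0 0 0 0 0" --pt "0 0 0 0 0 0 0"

```text
t: 9.15
tool_pos: [498.5, -26.3, 115.8]
tcp_rot: [[-0.985, 0.171, 0.0], [0.171, 0.985, -0.0], [-0.0, 0.0, -1.0]]
force: [-2.7, 0.9, 6.4]
gripper_width: 0.001
```

```bash
python3 - <<'E'
import numpy as np
t=1.395+.03*np.arange(0,26);P=np.c_[487+66*np.cos(t),-91.3+66*np.sin(t)]
print(np.round(np.diff(P,axis=0),1).tolist())
E
```

```text
[[-2.0, 0.3], [-2.0, 0.3], [-2.0, 0.2], [-2.0, 0.1], [-2.0, 0.1], [-2.0, 0.0], [-2.0, -0.0], [-2.0, -0.1], [-2.0, -0.2], [-2.0, -0.2], [-2.0, -0.3], [-2.0, -0.3], [-1.9, -0.4], [-1.9, -0.4], [-1.9, -0.5], [-1.9, -0.6], [-1.9, -0.6], [-1.9, -0.7], [-1.8, -0.7], [-1.8, -0.8], [-1.8, -0.8], [-1.8, -0.9], [-1.7, -0.9], [-1.7, -1.0], [-1.7, -1.1]]
```

Call:
step_arm --pt "-2 0.3 0 0 0 0.03 0" --pt "-2 0.3 0 0 0 0.03 0" --pt "-2 0.2 0 0 0 0.03 0" --pt "-2 0.1 0 0 0 0.03 0" --pt "-2 0.1 0 0 0 0.03 0" --pt "-2 0 0 0 0 0.03 0" --pt "0 0 0 0 0 0 0" --pt "0 0 0 0 0 0 0" --pt "0 0 0 0 0 0 0" --pt "0 0 0 0 0 0 0"

```text
t: 10.4
tool_pos: [487.6, -25.5, 116.1]
tcp_rot: [[-1.0, -0.008, 0.003], [-0.008, 1.0, -0.0], [-0.003, -0.0, -1.0]]
force: [2.3, 0.1, 7.5]
gripper_width: 0.002
```

Call:
step_arm --pt "-2 0 0 0 0 0.03 0" --pt "-2 -0.1 0 0 0 0.03 0" --pt "-2 -0.2 0 0 0 0.03 0" --pt "-2 -0.2 0 0 0 0.03 0" --pt "-2 -0.3 0 0 0 0.03 0" --pt "0 0 0 0 0 0 0" --pt "0 0 0 0 0 0 0" --pt "0 0 0 0 0 0 0" --pt "0 0 0 0 0 0 0" --pt "0 0 0 0 0 0 0"

```text
t: 11.65
tool_pos: [477.6, -26.2, 116.1]
tcp_rot: [[-0.988, -0.158, 0.003], [-0.158, 0.988, -0.0], [-0.003, -0.001, -1.0]]
force: [2.8, 0.4, 6.4]
gripper_width: -0.003
```

```bash
python3 look.py w3
```

```text
11.65 [477.61475344 -26.24656203 116.12040886] [-1.57526289e-01  9.87514427e-01 -8.51510220e-04] [2.77878743 0.44447274 6.43485821] -0.0025658774980425107
```

View pics/w3.png

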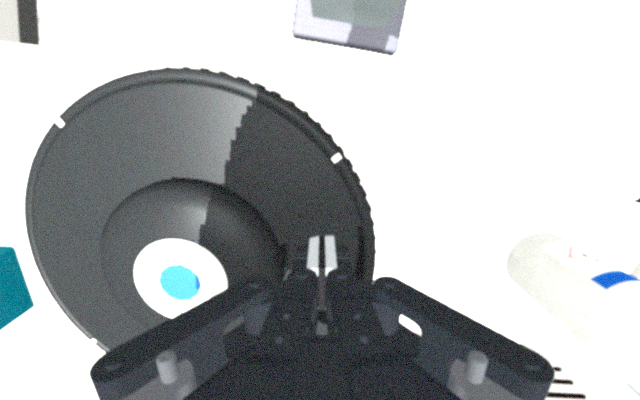

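```bash
cat > tick.py <<'E'
from h import *
import sys
d=np.load("pics/"+sys.argv[1]+".npz");f=dict(camera_matrix=d["camera_matrix"],k1=float(d["k1"]))
for a in sys.argv[2:]:
    p=plane(f,d["T"],[float(v) for v in a.split(",")],131)[:2]-[487.3,-91.4];print(a,np.hypot(*p),np.arctan2(p[1],p[0]))
E
python3 tick.py w1 257,63 397,70; python3 tick.py w3 337,158 60,122
```

```text
257,63 91.09374380103111 -2.625421755542418
397,70 92.13929331268305 2.0460582288120697
337,158 91.68901749229312 2.3647293228276416
60,122 90.42219279864432 -2.3351398644096286
```

Call:
step_arm --pt "-2 -0.3 0 0 0 0.03 0" --pt "-1.9 -0.4 0 0 0 0.03 0" --pt "-1.9 -0.4 0 0 0 0.03 0" --pt "-1.9 -0.5 0 0 0 0.03 0" --pt "-1.0 -0.3 0 0 0 0.015 0" --pt "0 0 0 0 0 0 0" --pt "0 0 0 0 0 0 0" --pt "0 0 0 0 0 0 0" --pt "0 0 0 0 0 0 0" --pt "0 0 0 0 0 0 0"

```text
t: 12.95
tool_pos: [469.0, -28.2, 116.2]
tcp_rot: [[-0.957, -0.289, 0.003], [-0.289, 0.957, -0.0], [-0.003, -0.001, -1.0]]
force: [3.2, 0.3, 5.3]
gripper_width: 0.001
```

```bash
python3 look.py w4
```

```text
12.95 [468.99577481 -28.15734692 116.15210029] [-0.28902437  0.95732078 -0.00135395] [3.19946875 0.25380412 5.29820647] 0.0011267751160389155
```

View pics/w4.png

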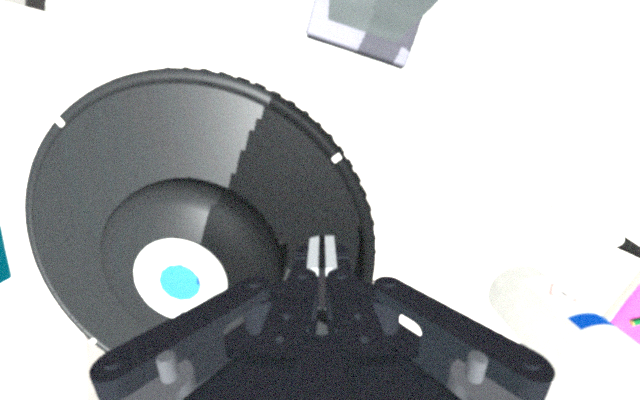

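Call:
step_arm --pt "-0.9 -0.3 0 0 0 0.015 0" --pt "-0.9 -0.3 0 0 0 0.015 0" --pt "-0.9 -0.3 0 0 0 0.015 0" --pt "0 0 0 0 0 0 0" --pt "0 0 0 0 0 0 0" --pt "0 0 0 0 0 0 0" --pt "0 0 0 0 0 0 0" --pt "0 0 0 0 0 0 0" --pt "0 0 0 0 0 0 0" --pt "0 0 0 0 0 0 0"

```text
t: 14.25
tool_pos: [466.5, -29.0, 116.2]
tcp_rot: [[-0.943, -0.332, 0.004], [-0.332, 0.943, -0.0], [-0.003, -0.002, -1.0]]
force: [3.2, 1.8, 6.3]
gripper_width: -0.003
```

```bash
python3 look.py w5; python3 tick.py w4 337,158 60,122;  python3 - <<'E'
import numpy as np,cv2
im=cv2.imread("pics/w5.png")
cv2.imwrite("pics/w5c.png",cv2.resize(im[60:360,20:400],None,fx=2,fy=2))
E
```

```text
14.25 [466.47318083 -29.02381307 116.21449908] [-0.33169943  0.94338385 -0.00154862] [3.17378231 1.82618608 6.27130976] -0.0029631835353098076
337,158 91.53928516828432 2.4987447172250525
60,122 90.3808514222631 -2.1977707648977827
```

View pics/w5c.png

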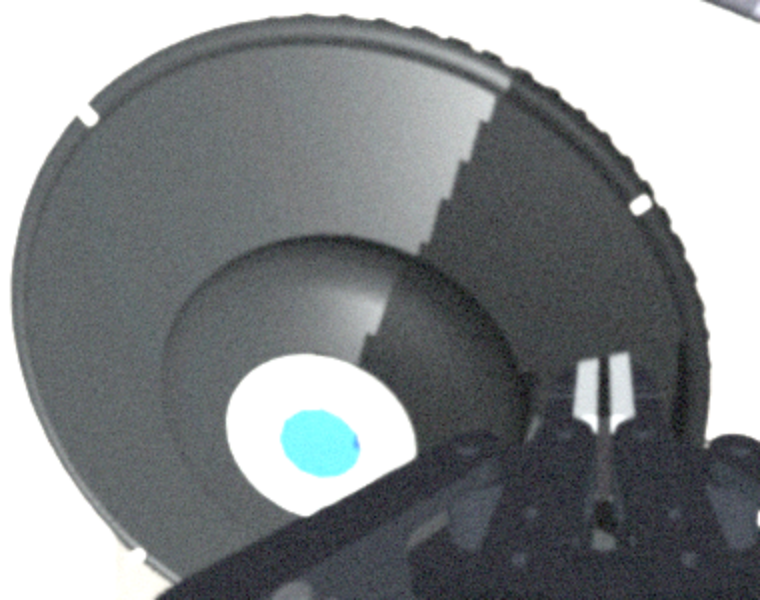

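```bash
python3 tick.py w5 340.5,162.5 64,117.5
```

```text
340.5,162.5 91.41036007618361 2.5123607219803006
64,117.5 90.2748016512636 -2.1851395679770893
```

Call:
step_arm --pt "-0.9 -0.3 0 0 0 0 0" --pt "-0.9 -0.3 0 0 0 0 0" --pt "-0.9 -0.4 0 0 0 0 0" --pt "0 0 0 0 0 0 0" --pt "0 0 0 0 0 0 0" --pt "0 0 0 0 0 0 0" --pt "0 0 0 0 0 0 0" --pt "0 0 0 0 0 0 0" --pt "0 0 0 0 0 0 0" --pt "0 0 0 0 0 0 0"

```text
t: 15.55
tool_pos: [464.0, -30.0, 116.3]
tcp_rot: [[-0.943, -0.332, 0.004], [-0.332, 0.943, -0.0], [-0.004, -0.002, -1.0]]
force: [4.6, 3.6, 5.8]
gripper_width: 0.001
```

```bash
python3 look.py w6;  python3 - <<'E'
import numpy as np,cv2
im=cv2.imread("pics/w6.png")
cv2.imwrite("pics/w6c.png",cv2.resize(im[60:360,20:400],None,fx=2,fy=2))
E
```

```text
15.55 [464.01195297 -29.97498998 116.27989062] [-0.33162436  0.94341007 -0.00164846] [4.59616717 3.62373369 5.79232436] 0.001339770340605705
```

View pics/w6c.png

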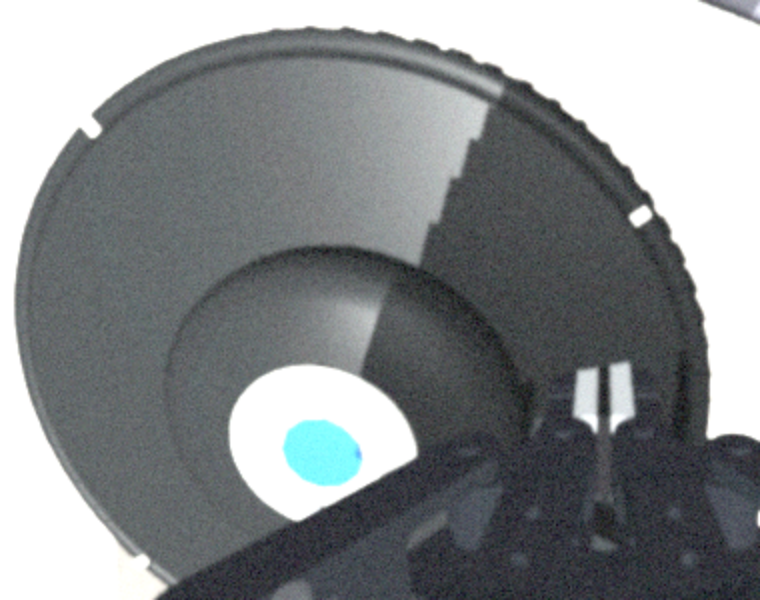

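```bash
python3 tick.py w6 340.5,168 65.5,123
```

```text
340.5,168 91.42739428099456 2.5130822283118994
65.5,123 90.4055578739236 -2.186379423283129
```

Call:
step_arm --pt "0 0 2 0 0 0 0" --pt "0 0 3 0 0 0 0" --pt "0 0 3 0 0 0 0" --pt "0 0 4 0 0 0 0" --pt "0 0 10 0 0 0 0" --pt "0 0 20 0 0 0 0" --pt "0 0 30 0 0 0 0" --pt "0 0 40 0 0 0 0" --pt "18 -10 30 0 0 0 0" --pt "18 -10 20 0 0 0 0"

```text
t: 16.85
tool_pos: [498.8, -50.2, 279.4]
tcp_rot: [[-0.943, -0.332, 0.002], [-0.332, 0.943, -0.001], [-0.001, -0.001, -1.0]]
force: [-0.5, -0.1, -0.3]
gripper_width: 0.003
```

Call:
step_arm --pt "20 -20 0 0 0 0 0" --pt "20 -20 0 0 0 0 0" --pt "20 -20 0 0 0 0 0" --pt "10 -10 0 0 0 0 0" --pt "0 0 0 0 0 0 0" --pt "0 0 0 0 0 0 0" --pt "0 0 0 0 0 0 0" --pt "0 0 0 0 0 0 0" --pt "0 0 0 0 0 0 0" --pt "0 0 0 0 0 0 0"

```text
t: 18.1
tool_pos: [568.3, -119.8, 277.6]
tcp_rot: [[-0.943, -0.332, -0.0], [-0.332, 0.943, 0.0], [0.0, 0.0, -1.0]]
force: [-0.3, -0.7, 0.4]
gripper_width: 0.001
```

```bash
python3 look.py w7;python3 pol.py w7; python3 - <<'E'
from cell import ctrl
import cv2,numpy as np
f=ctrl.grab_frame("side")
crop=f["img"][100:310,250:410]
cv2.imwrite("pics/s7.png",cv2.resize(np.clip(crop*1.3,0,255).astype(np.uint8),None,fx=2.8,fy=2.8,interpolation=2)[:,:,::-1])
cv2.imwrite("pics/t7.png",ctrl.grab_frame("top")["img"][:,:,::-1])
E
```

```text
18.1 [ 568.28685439 -119.81689721  277.59250469] [-3.31857117e-01  9.43329663e-01  3.49920249e-05] [-0.2836539  -0.70986292  0.37849678] 0.0011806222259305456
expect [378.61435773 119.8916374 ]
blue [377.46096654 122.71375465] 269 [487.7811305  -91.03842447 148.        ]
rim [487.71590875 -91.84873322] 92.95224948455834 109
```

View pics/w7_pol.png

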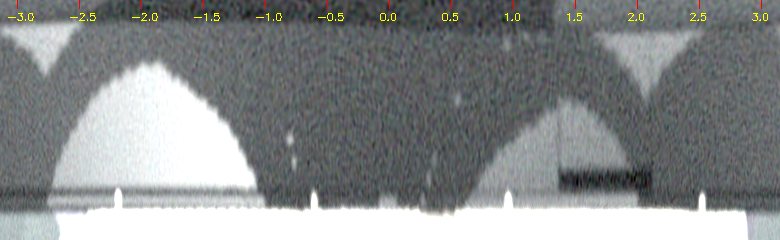

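View pics/s7.png

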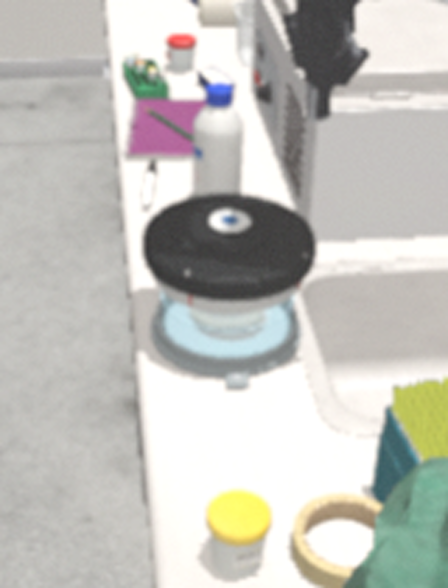

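View pics/w7.png

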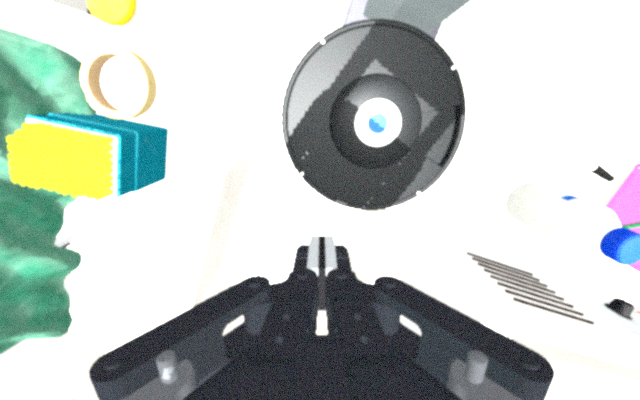

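View pics/t7.png

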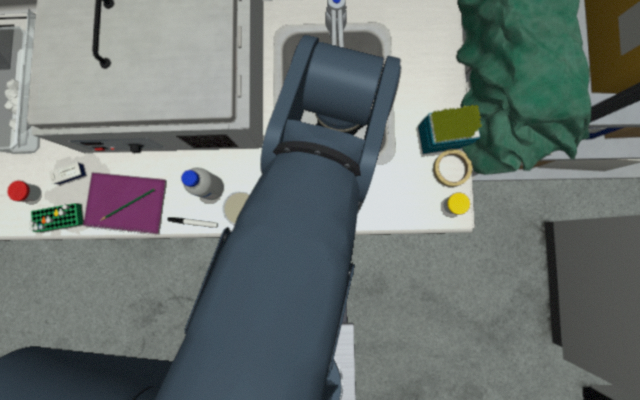

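```bash
python3 -c "
from cell import ctrl
s=ctrl.state();print(s['t'],abs(s['qvel']).max());print(ctrl.job_done())"
```

```text
18.25 0.0022495834395894
the job is handed in; nothing more can be done
None
```

The lid is unlocked and at its open stop, the hand is clear of the bench, and the job was handed in at about 18 s of the 56 s allowed.

**What I did:** The pictures showed the pocket spanning about 0.93 to 1.68 rad from world +x. I lowered the shut fingertips into it and pressed the key until the tool had gone about 7 mm below key level, with 6.4 N on it. Then I pushed the lid round counterclockwise, keeping the key down. A further 2.7 mm of push did not move the lid, so I lifted the hand straight up.

**Last checks:**
- **Lid angle:** the four white ticks moved about 0.45 rad between the first and last wrist pictures. I could not see clearly enough to confirm that they stand over the red ticks on the collar.
- **Release key:** I have no direct reading of it. The pocket's shadow looked the same depth as at the start, which fits a key that has sprung back up.
- **Forces:** the most I read on the tool at the end of any move was about 8 N, and it was back to sensor noise after the hand lifted.
- **Bystanders:** the cup, bottle and marker looked unmoved in the top view. The dish was partly hidden behind the arm there, but its visible edge was in place and the arm never went near it.
- **Lid centre:** the top and wrist views disagreed by about 1 to 3 mm, which did not affect the push.

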